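# Re-index the sliding saddle of an egg-painting cradle

### The arm

A 6-joint arm with a two-finger parallel gripper is mounted at the origin on the work surface. World frame = base frame: x ahead of the robot, y to its left, z up, the work surface at z = 0. Lengths are in m, angles in rad, forces in N, time in s.
With the tool pointing down it reaches from about 0.35 to 0.975 m from the base axis. Payload 4.9 kg.
Tool frame: the origin (TCP) lies at the very end of the fingers, on their centre line; the grasp point (between the pads) lies 19 mm behind it; z points along the fingers, y is the direction in which the jaws open and shut (so a half turn about z gives the same grasp; the last joint's range is limited). The gripper opens to 85 mm and grips with 20 to 120 N. Pads are 22 mm wide; open, the fingers measure 114 mm over their backs; the gripper's body (76 mm by 85 mm) begins 54 mm behind the grasp point. The pads swing forward as they close: fully open they stand 13 mm farther back than shut.
Start: joints at [1.18, 0.053, 1.613, -0, 1.476, -0.119], TCP at [0.168, 0.602, 0.208] pointing down, gripper open.
Joint ranges: [-3.01, 3.01], [-1.01, 2.22], [0.06, 2.58], [-1.02, 4.17], [0.09, 2.62], [-3.14, 3.14]. Speed limits (rad/s): [2.57, 2.57, 3.14, 3.14, 3.14, 3.14].

### API

Orientations are given as a unit quaternion [w, x, y, z].
In Python, from plant import ctrl gives the robot as it stands.
- The arm moves only by the tool send_rows, never from a script. Its argument "commands" is a list of rows, each an object with "travel": the shift along the tool's x, y, z in cm, a list of three; "angular": the turn, a rotation vector about the tool's x, y, z in rad, a list of three; "gripper": the opening in per cent of the stroke, from 0 (shut) to 100 (fully open). A call has 1 to 8 rows; each row shifts and turns the commanded pose from where the row before left it, along the tool's axes as they then stand; what a row does not reach is not made up. A row lasts 1/12 s, in which the tool goes at most 41.7 mm and 7.16 degrees, less where a joint would pass 70% of its speed; a pose out of reach is approached as far as the arm can. A call with a gripper value outside its range is refused whole. The fingers move at their own pace and stop on an object; "force" is the grip in N (left out, the last holds). Time passes only in rows, so rows that do not move let the fingers close. It gives the time, the measured TCP pose, the force and the opening at its end, in the units of the state.
- ctrl.get_obs(): the state, without advancing time (a new reading comes with each control period).
- ctrl.read_camera(name): name is "side" or "top" or "wrist"; returns a dict with "frame" (400x640x3 uint8, red, green, blue), "fx", "fy", "cx", "cy" (pixels), "extrinsics" (4x4, takes a point from world to camera coordinates). Camera axes: x right, y up, looking along -z (the intrinsics and any distortion apply to the point x, -y, -z); pixel columns grow to the right and rows downward; lengths in m; the calibration is good to about 2 mm. The wrist camera is an equidistant fisheye: a pixel r from the principal point sees the ray r / f radians off the axis. A picture is of the moment at which its call begins. There is no depth.
- ctrl.hand_in(): hands the job in, once; it reports no verdict.
The state is a dict: "clock": time; "q": joint angles; "qd": joint speeds; "joint_efforts": joint torques, N m; "tcp_pos": TCP position; "orientation": TCP orientation; "force": force on the tool from outside, world axes, zero at the start; "wrist_torque": the same for the moment, N m; "gripper_width": finger opening in m.
Only numpy, scipy, OpenCV 4.12 (cv2) and the standard library are available. Lean on these libraries where they do the work, as an engineer would, in place of code of your own. Each camera call takes 0.05 s, during which the arm holds its last target. There are 200 camera calls.

### The job

On the egg-painting cradle, pull up the spring plunger of the sliding saddle, slide the saddle along the square tube and let the plunger's pin drop fully home in the middle one of the three round holes, then let go. Be gentle: never force the pin sideways against the metal or press it down hard, and leave the egg, the dish and the paint tube alone.

Things in the scene. Friction and masses are not known exactly. Their poses are not given: they have to be found in the camera images.
- holder: The cradle, fixed to the desk: a 25 mm square aluminium tube, 340 mm long, on two dark wooden feet, its top 45 mm above the desk. Origin on the desk under the tube's middle line; y runs along the tube, z up. A fixed wooden V saddle 85 mm high stands at y = -180 mm. All y values below are along this axis from this origin.
- slot (a point): Middle of the parking slot in the tube's top, at y = +79 mm, where the pin stands at the start: 34 mm long (y = +62 to +96 mm). From there towards -y comes flat metal, then the three round holes.
- row (a point): Nominal place of the middle round hole, at y = -35 mm on the tube's top. The three 9.5 mm holes, 44 mm apart along y, are in a steel strip flush with the tube's top. It is clamped from below with play, so the three holes are truly shifted together along y, by an unknown amount of up to 15 mm either way. Between the holes the metal is flat.
- sleeve (a joint): Place (m) of the knob's and pin's axis along y, -0.100 to +0.092. The sleeve (42 mm wide, 40 mm long, 57 mm high) rides the tube with 1.5 N of friction (about 4 N with the pin rubbing on the metal) and carries the plunger. 45 mm from the knob towards -y it carries the sliding V saddle, 70 mm wide, 12 mm thick, top 83 mm above the desk. Under the knob is a steel boss 22 mm across, up to 79 mm.
- plunger (a joint): How far (m) the plunger is pulled up: 0 = pin fully home, about 6 mm into a hole; 0.006 = pin tip resting on the flat metal; at most 0.014. A spring pushes it down with about 5 N at 0, 7 N at 0.006 and 9 N at 0.010. It moves vertically; the pin drops by itself when it is over a hole and the knob is free.
- knob (a point): Centre of the plunger's black knob, an upright ribbed cylinder 22 mm across and 34 mm high on the sleeve, gripped from above; this point is 107 mm above the desk when the pin is home and rises with it. The knob spans 17 mm above and below this point.
- pin: The plunger's steel pin, 8 mm thick, right under the knob inside the sleeve; origin at its lower tip, 39 mm above the desk when home. It bears on the sides of the slot and holes; more than 25 N on it is too much.
- egg: Painted egg on a dark ring stand, 84 mm wide, 130 mm high, loose, origin at its underside. Leave alone.
- dish: White ceramic colour dish, 110 mm wide, 20 mm high, loose, origin at its underside. Leave alone.
- paint_tube: Aluminium paint tube with a white cap, 90 mm long, 22 mm wide, 18 mm high, loose, origin at its underside. Leave alone.

How it is judged:
On the way, in this order (a step that is already met when the one before it is completed fails the run):
1. the pin is pulled up clear of the metal (value of joint plunger above 0.0065 m), for 0.1 s.
2. the pin has dropped home in the middle hole (value of joint plunger below 0.002 m and value of joint sleeve between -0.052 and -0.018 m), for 0.2 s.
At the end, for the whole second after the job is handed in: The pin is home (plunger pulled up less than 2 mm) in the middle of the three round holes (sleeve within 17 mm of -35 mm), the sleeve at rest (all of step 2 and velocity of joint sleeve between -0.01 and 0.01 m/s); the robot touches nothing.
It fails at once if the pin is pressed or forced against the metal with more than 25 N (contact force between pin and anything else above 25 N).
It fails at once if the egg, dish or paint tube is moved more than 15 mm (distance of any of egg, dish, paint_tube from where it was at the start of the episode above 0.015 m).
It also fails if it takes over 45 s, if anything falls off the work surface, if the arm or the gripper's body presses on something with over 40 N, if the wrist force passes 120 N, or if a joint passes its speed limit or range.

## Working session

There is one attempt and no reset: what is moved stays moved. The work goes in short steps, Python scripts to look and compute and a tool call to move; the robot and the scene stay as the last step left them, time stands still between calls to the robot, and variables do not carry over. Pictures are saved under pics/ and viewed, about 8 in all and at most 12, crops included, and the job is handed in when it is done.

Besides the shell and the picture viewer there is one more tool, called as a command line: name --argument value ..., lists and objects as JSON in quotes. send_rows: Moves the arm, as the interface text tells. Its arguments: {"type":"object","properties":{"commands":{"type":"array"},"force":{"type":"number"}},"required":["commands"]}

```bash
mkdir -p pics; ls; cat > h.py <<'E'
import numpy as np, cv2
from plant import ctrl
def cam(n,save=None):
    c=ctrl.read_camera(n)
    if save: cv2.imwrite('pics/'+save,cv2.cvtColor(c['frame'],cv2.COLOR_RGB2BGR))
    return c
def ray(c,u,v,fish=False):
    E=np.array(c['extrinsics']);R=E[:3,:3];t=E[:3,3]
    a=(u-c['cx']);b=(v-c['cy'])
    if fish:
        r=np.hypot(a/c['fx'],b/c['fy']);s=np.sin(r)/max(r,1e-9)
        d=np.array([a/c['fx']*s,-b/c['fy']*s,-np.cos(r)])
    else: d=np.array([a/c['fx'],-b/c['fy'],-1])
    return -R.T@t,R.T@d
def onz(c,u,v,z,fish=False):
    o,d=ray(c,u,v,fish);return o+d*(z-o[2])/d[2]
def proj(c,p):
    E=np.array(c['extrinsics']);q=E[:3,:3]@np.array(p)+E[:3,3]
    return c['cx']+c['fx']*q[0]/-q[2], c['cy']+c['fy']*q[1]/q[2]
E
python3 - <<'E'
from h import *
for n in('top','side','wrist'):
    c=cam(n,n+'0.png');print(n,c['fx'],c['cx'],c['cy'],{k for k in c},np.round(c['extrinsics'],3).tolist())
print(ctrl.get_obs())
E
```

```text
pics
top 431.29789161956154 314.9101631903406 197.8606964190362 {'fy', 'cy', 'frame', 'extrinsics', 'fx', 'cx'} [[0.009, -1.0, -0.024, 0.016], [0.984, 0.005, 0.177, -0.475], [-0.177, -0.025, 0.984, -1.176], [0.0, 0.0, 0.0, 1.0]]
side 465.20941118156946 318.61960334153116 194.52340198485004 {'fy', 'cy', 'frame', 'extrinsics', 'fx', 'cx'} [[0.79, -0.613, 0.0, -0.375], [0.371, 0.478, 0.796, -0.255], [-0.489, -0.629, 0.605, -1.136], [0.0, 0.0, 0.0, 1.0]]
wrist 309.70691628693146 322.4219705907951 196.7124607396967 {'fy', 'cy', 'frame', 'extrinsics', 'fx', 'cx'} [[0.269, 0.963, -0.002, -0.624], [-0.928, 0.259, -0.268, 0.035], [-0.258, 0.074, 0.963, -0.379], [0.0, 0.0, 0.0, 1.0]]
{'clock': 0.15, 'q': array([ 1.18000840e+00,  5.32181736e-02,  1.61400394e+00, -2.04197459e-05,
        1.47598602e+00, -1.19010498e-01]), 'qd': array([ 0.00044788, -0.00277277, -0.00243818, -0.00091032,  0.00054702,
        0.00184668]), 'joint_efforts': array([ 2.75970724e-04, -3.94240415e+01, -3.70723736e+01, -1.08760318e-05,
        4.70230269e-03, -2.00238162e-05]), 'tcp_pos': array([0.16758577, 0.60156193, 0.20732229]), 'orientation': array([-1.93834098e-04,  1.35469874e-01,  9.90781137e-01, -7.84199757e-04]), 'force': array([-0.39686885, -0.22766754, -0.64375607]), 'wrist_torque': array([ 0.01049128, -0.00260799, -0.06565537]), 'gripper_width': 0.08553037254829358}
```

View pics/top0.png

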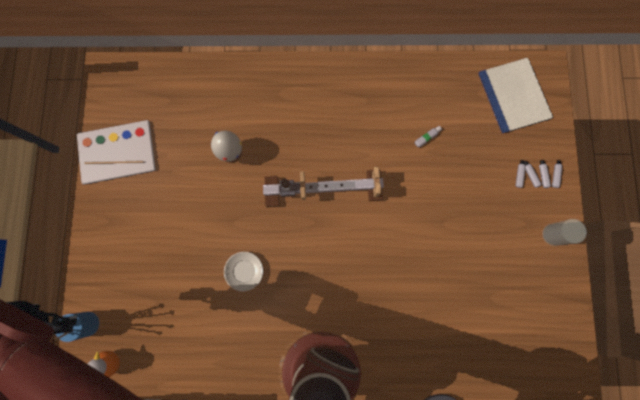

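View pics/side0.png

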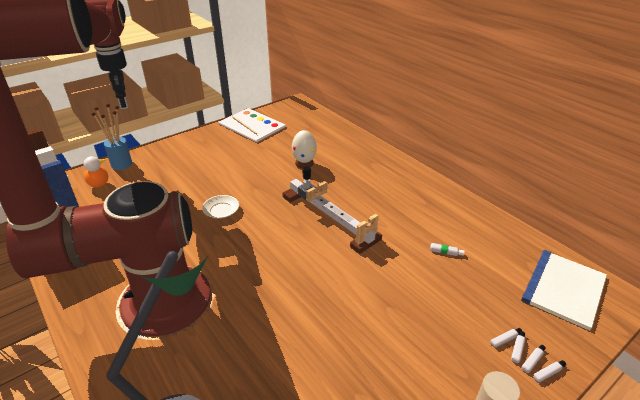

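The top view shows the cradle at about u 263–383, v 188, with the knob near (288,186), the egg at (227,146), the dish at (243,271) and the paint tube at (429,136). The side view has the knob near (307,174). Next I'll take enlarged crops.

```bash
python3 - <<'E'
from h import *
a=cv2.imread('pics/top0.png')[165:211,250:400];b=cv2.imread('pics/side0.png')[155:255,275:390]
a=cv2.resize(a,None,fx=5,fy=5,interpolation=cv2.INTER_CUBIC);b=cv2.resize(b,None,fx=3.4,fy=3.4,interpolation=cv2.INTER_CUBIC)
w=np.zeros((230+340,750,3),np.uint8);w[:230]=a;w[230:,:b.shape[1]]=b
cv2.imwrite('pics/crop0.png',w)
E
```

```text
(no output)
```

View pics/crop0.png

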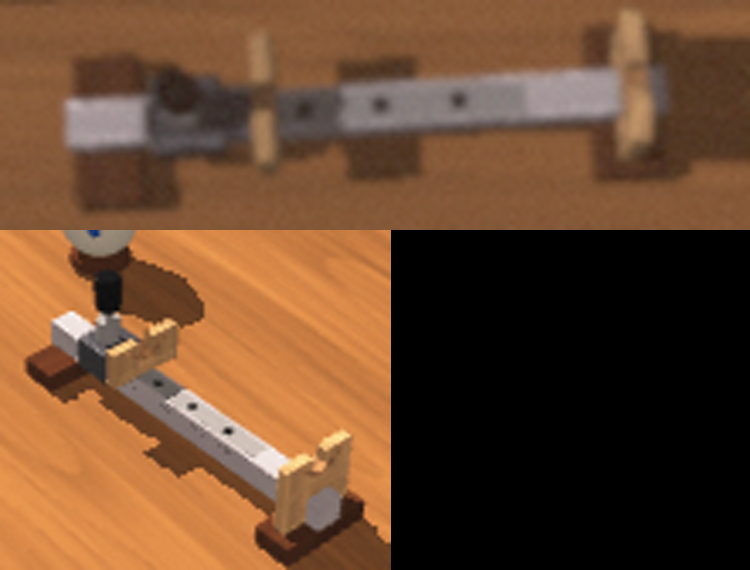

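The top crop shows the knob top at (285.6,183) and the holes at (311,187.2), (326.2,186) and (341.8,185). In the side crop the knob centre is at (306.8,173.2) and the holes are at (321.2,200), (331.5,207) and (342,214). The three holes and the strip are clearly visible.

```bash
python3 - <<'E'
from h import *
T=cam('top');S=cam('side')
for n,c,L in(('T',T,[(311,187.2),(326.2,186),(341.8,185)]),('S',S,[(321.2,200),(331.5,207),(342,214)])):
    for p in L: print(n,onz(c,*p,.045).round(4))
print('knob top',onz(T,285.6,183,.124).round(4), onz(S,306.8,173.2,.107).round(4))
print('tube ends',onz(T,263.2,190,.045),onz(T,383,182.6,.045))
print('egg',onz(T,227,146,.08),'dish',onz(T,243,271,.02))
E
```

```text
T [0.5049 0.0302 0.045 ]
T [ 0.5085 -0.0128  0.045 ]
T [ 0.5116 -0.0569  0.045 ]
S [0.5076 0.0302 0.045 ]
S [ 0.5108 -0.0142  0.045 ]
S [ 0.5144 -0.0572  0.045 ]
knob top [0.4998 0.095  0.124 ] [0.5043 0.0954 0.107 ]
tube ends [0.49625417 0.16580837 0.045     ] [ 0.51898219 -0.17328505  0.045     ]
egg [0.61500172 0.26653661 0.08      ] dish [0.26944405 0.21936212 0.02      ]
```

Both views agree: the knob is at about (0.502, 0.095), the middle hole at about (0.510, -0.014), and the tube yaw is about 0.074 rad. I'll align the jaws with the tube and move above the knob.

send_rows --commands '[{"travel": [0,0,0],"angular": [0,0,-0.115],"gripper": 100},{"travel": [0,0,0],"angular": [0,0,-0.115],"gripper": 100},{"travel": [0,0,0],"angular": [0,0,-0.115],"gripper": 100},{"travel": [-1.85,-3.3,0],"angular": [0,0,0],"gripper": 100},{"travel": [-1.85,-3.3,0],"angular": [0,0,0],"gripper": 100},{"travel": [-1.85,-3.3,0],"angular": [0,0,0],"gripper": 100},{"travel": [-1.85,-3.3,0],"angular": [0,0,0],"gripper": 100},{"travel": [-1.85,-3.3,0],"angular": [0,0,0],"gripper": 100}]'

```text
clock: 0.92
tcp_pos: [0.2726, 0.4427, 0.2082]
orientation: [0.0, -0.037, 0.999, -0.0]
force: [0.2, -0.1, 0.9]
gripper_width: 0.0851
```

send_rows --commands '[{"travel": [-1.85,-3.3,0],"angular": [0,0,0],"gripper": 100},{"travel": [-1.85,-3.3,0],"angular": [0,0,0],"gripper": 100},{"travel": [-1.85,-3.3,0],"angular": [0,0,0],"gripper": 100},{"travel": [-1.85,-3.3,0],"angular": [0,0,0],"gripper": 100},{"travel": [-1.85,-3.3,0],"angular": [0,0,0],"gripper": 100},{"travel": [-1.85,-3.3,0],"angular": [0,0,0],"gripper": 100},{"travel": [-1.85,-3.3,0],"angular": [0,0,0],"gripper": 100},{"travel": [-1.85,-3.3,0],"angular": [0,0,0],"gripper": 100}]'

```text
clock: 1.58
tcp_pos: [0.4397, 0.19, 0.2085]
orientation: [0.0, -0.037, 0.999, 0.0]
force: [0.1, 0.7, 0.6]
gripper_width: 0.0857
```

send_rows --commands '[{"travel": [-1.85,-3.3,0],"angular": [0,0,0],"gripper": 100},{"travel": [-1.85,-3.3,0],"angular": [0,0,0],"gripper": 100},{"travel": [0,0,0],"angular": [0,0,0],"gripper": 100},{"travel": [0,0,0],"angular": [0,0,0],"gripper": 100}]'

```text
clock: 1.92
tcp_pos: [0.4812, 0.1273, 0.2081]
orientation: [-0.0, -0.035, 0.999, 0.0]
force: [-0.2, 0.5, -0.2]
gripper_width: 0.0849
```

```bash
python3 - <<'E'
from h import *
from scipy.spatial.transform import Rotation as R
c=cam('wrist','w1.png');o=ctrl.get_obs()
w,x,y,z=o['orientation'];M=R.from_quat([x,y,z,w]).as_matrix()
print(o['tcp_pos'],M.round(4).tolist(),o['force'],o['clock'])
E
```

```text
[0.48063603 0.12837833 0.20807487] [[-0.9974, -0.0715, -0.0008], [-0.0715, 0.9974, 0.0005], [0.0008, 0.0005, -1.0]] [-0.38547271  0.27010063  0.63576702] 1.9667
```

View pics/w1.png

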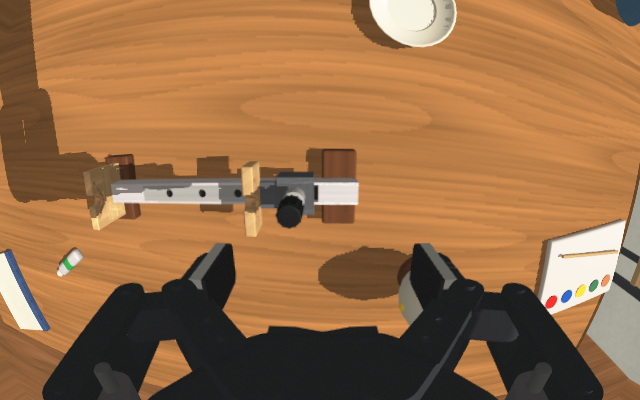

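The wrist view shows the knob top at (289,214) and the holes at (238,193), (202,193) and (169,193). The egg is partly behind the right finger, but it is lower down and well off the path.

```bash
python3 - <<'E'
from h import *
c=cam('wrist')
k=onz(c,289,213,.124,True);print('knob',k)
H=[onz(c,u,193.5,.045,True) for u in(238,202.3,169)];print(H)
E_=[onz(c,355,192,.045,True),onz(c,113,191,.045,True)];print(E_)
t=ctrl.get_obs()['tcp_pos']
X=np.array([-.9974,-.0715]);Y=np.array([-.0715,.9974])
for n,p in(('knob',k),('mid',H[1])): d=p[:2]-t[:2];print(n,d@X*100,d@Y*100)
for p in [k]+H: print('rel mid along', (p-H[1])[:2]@Y*1000,'across',(p-H[1])[:2]@X*1000)
E
```

```text
knob [0.49955212 0.10117051 0.124     ]
[array([0.50800038, 0.03500124, 0.045     ]), array([ 0.51100348, -0.00878803,  0.045     ]), array([ 0.5140375 , -0.05350492,  0.045     ])]
[array([0.49710775, 0.16556984, 0.045     ]), array([ 0.51658783, -0.14195258,  0.045     ])]
knob -1.7188117481140877 -2.923925254193415
mid -2.0747672594909026 -13.973067099675578
rel mid along 110.49141845482163 across 3.559555113768152
rel mid along 43.89014481277645 across -0.13563477828296924
rel mid along 0.0 across 0.0
rel mid along -44.81756019807008 across 0.17112693300233875
```

send_rows --commands '[{"travel": [-1.0,-1.6,0],"angular": [0,0,0],"gripper": 100},{"travel": [-0.7,-1.6,0],"angular": [0,0,0],"gripper": 100},{"travel": [0,0,2.5],"angular": [0,0,0],"gripper": 100},{"travel": [0,0,2.5],"angular": [0,0,0],"gripper": 100},{"travel": [0,0,1],"angular": [0,0,0],"gripper": 100},{"travel": [0,0,0],"angular": [0,0,0],"gripper": 100}]'

```text
clock: 2.52
tcp_pos: [0.4972, 0.0992, 0.1448]
orientation: [-0.003, -0.038, 0.999, 0.0]
force: [-1.0, -0.7, -0.0]
gripper_width: 0.0854
```

```bash
python3 - <<'E'
from h import *
a=cam('top')['frame'][155:215,240:360];b=cam('side')['frame'][100:225,250:370];w=cam('wrist')['frame'][130:400,130:530]
a=cv2.resize(a,(400,200));b=cv2.resize(b,(400,417));
o=np.zeros((470,800,3),np.uint8);o[:417,:400]=b;o[:270,400:]=w;o[270:,400:]=a
cv2.imwrite('pics/c2.png',o[:,:,::-1]);print(ctrl.get_obs()['tcp_pos'])
E
```

```text
[0.50050861 0.09881552 0.14968572]
```

View pics/c2.png

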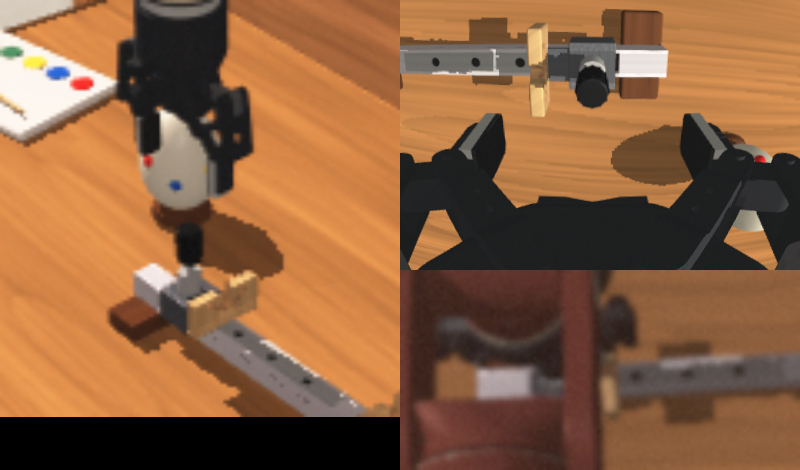

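The wrist crop shows the knob centred between the fingers along the tube (592 against a finger midpoint of 593). The side crop shows the gripper clear above the knob. Next I'll check the offset across the tube.

```bash
python3 - <<'E'
from h import *
c=cam('wrist');f=c['frame'].astype(int)
g=(f.max(2)<45).astype(np.uint8);g[270:]=0;g[:,:280]=0;g[:,370:]=0
n,l,s,ce=cv2.connectedComponentsWithStats(g)
print(s[1:][s[1:,4]>100].tolist(),ce[1:][s[1:,4]>100])
o=ctrl.get_obs();print(o['tcp_pos'])
for v in(215,220,225,230): print(v,onz(c,322,v,.124,True))
print('tcp ray', [onz(c,322,v,.150,True) for v in(240,260,280)])
E
```

```text
[[306, 194, 32, 42, 1011]] [[321.21364985 214.53115727]]
[0.50092604 0.09863877 0.15018774]
215 [0.49928827 0.09847858 0.124     ]
220 [0.50275483 0.09873316 0.124     ]
225 [0.50626232 0.0989907  0.124     ]
230 [0.50981334 0.09925138 0.124     ]
tcp ray [array([0.5056822 , 0.09899741, 0.15      ]), array([0.51876152, 0.09995678, 0.15      ]), array([0.53274729, 0.10098191, 0.15      ])]
```

send_rows --commands '[{"travel": [-0.3,0,0],"angular": [0,0,0],"gripper": 100},{"travel": [0,0,2.0],"angular": [0,0,0],"gripper": 100},{"travel": [0,0,2.0],"angular": [0,0,0],"gripper": 100},{"travel": [0,0,1.5],"angular": [0,0,0],"gripper": 100},{"travel": [0,0,0],"angular": [0,0,0],"gripper": 60},{"travel": [0,0,0],"angular": [0,0,0],"gripper": 50},{"travel": [0,0,0],"angular": [0,0,0],"gripper": 40}]' --force 20

```text
clock: 3.3
tcp_pos: [0.5042, 0.0983, 0.095]
orientation: [0.001, -0.037, 0.999, 0.0]
force: [0.6, 0.3, -1.2]
gripper_width: 0.0518
```

send_rows --commands '[{"travel": [0,0,0],"angular": [0,0,0],"gripper": 35},{"travel": [0,0,0],"angular": [0,0,0],"gripper": 30},{"travel": [0,0,0],"angular": [0,0,0],"gripper": 25},{"travel": [0,0,0],"angular": [0,0,0],"gripper": 15},{"travel": [0,0,0],"angular": [0,0,0],"gripper": 15},{"travel": [0,0,0],"angular": [0,0,0],"gripper": 15}]'

```text
clock: 3.8
tcp_pos: [0.504, 0.0983, 0.0948]
orientation: [0.001, -0.037, 0.999, 0.0]
force: [-0.1, 0.2, 4.8]
gripper_width: 0.0204
```

```bash
python3 - <<'E'
from h import *
b=cam('side')['frame'][100:225,250:370];w=cam('wrist')['frame'][130:400,130:530]
b=cv2.resize(b,(400,417));
o=np.zeros((420,800,3),np.uint8);o[:417,:400]=b;o[:270,400:]=w
cv2.imwrite('pics/c3.png',o[:,:,::-1]);o=ctrl.get_obs();print(o['tcp_pos'],o['force'],o['gripper_width'])
E
```

```text
[0.50402837 0.09833358 0.0947707 ] [-1.1991526   0.38879255  6.17535476] 0.020236180621360723
```

View pics/c3.png

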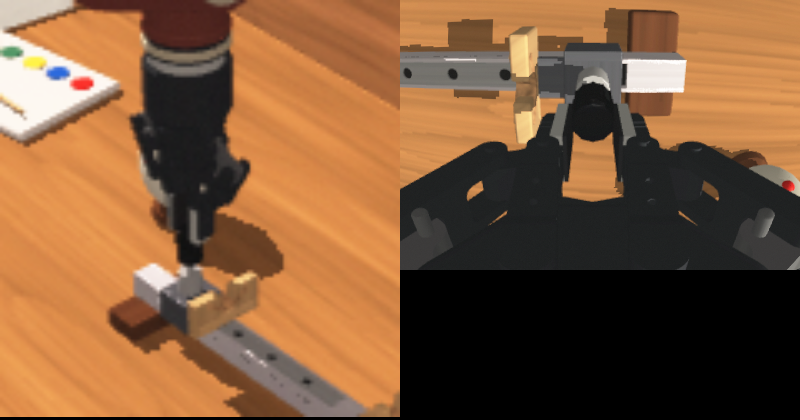

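The jaws are shut on the knob (width 20.2 mm), centred on it. I'll firm up the grip and lift in small steps.

send_rows --commands '[{"travel": [0,0,0],"angular": [0,0,0],"gripper": 10},{"travel": [0,0,0],"angular": [0,0,0],"gripper": 10},{"travel": [0,0,-0.25],"angular": [0,0,0],"gripper": 10},{"travel": [0,0,-0.25],"angular": [0,0,0],"gripper": 10}]' --force 40

```text
clock: 4.23
tcp_pos: [0.5035, 0.0983, 0.0976]
orientation: [0.001, -0.037, 0.999, 0.0]
force: [6.7, 2.0, -7.5]
gripper_width: 0.0191
```

send_rows --commands '[{"travel": [0,0,-0.2],"angular": [0,0,0],"gripper": 10},{"travel": [0,0,-0.2],"angular": [0,0,0],"gripper": 10},{"travel": [0,0,-0.1],"angular": [0,0,0],"gripper": 10},{"travel": [0,0,0],"angular": [0,0,0],"gripper": 10},{"travel": [0,0,0],"angular": [0,0,0],"gripper": 10}]'

```text
clock: 4.65
tcp_pos: [0.5035, 0.0983, 0.102]
orientation: [0.001, -0.036, 0.999, 0.0]
force: [7.0, 1.4, -7.7]
gripper_width: 0.0191
```

```bash
python3 - <<'E'
from h import *
for i in range(4): w=cam('wrist');o=ctrl.get_obs();print(o['tcp_pos'],o['force'].round(2),o['gripper_width'])
s=cam('side')['frame'][150:210,280:350];s=cv2.resize(s,None,fx=8,fy=8,interpolation=cv2.INTER_CUBIC)
cv2.imwrite('pics/c4.png',s[:,:,::-1])
E
```

```text
[0.50344637 0.09829589 0.10192835] [ 6.95  1.73 -7.52] 0.01934853015602023
[0.5034674  0.09829145 0.10192192] [ 7.16  1.3  -7.87] 0.01891950526508005
[0.50346457 0.09830214 0.1019082 ] [ 7.    1.4  -8.12] 0.01907608710439413
[0.50347062 0.09830568 0.10191235] [ 7.62  0.5  -7.44] 0.01914655553006706
```

View pics/c4.png

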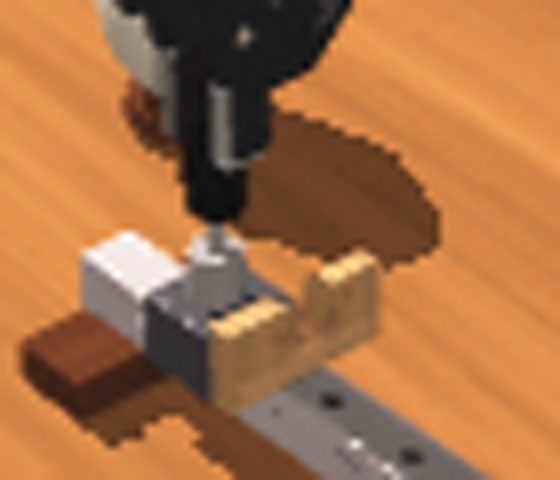

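The crop shows the knob bottom near (217,212) with a thin rod above the boss at (217,245), so the plunger is up. I'll measure how far against the first picture.

```bash
python3 - <<'E'
from h import *
a=cv2.imread('pics/side0.png').max(2).astype(int);c=cam('side');b=c['frame'].max(2).astype(int)
for u in(305,306,307,308): print(u,a[160:190,u].tolist(),'\n   ',b[160:190,u].tolist())
p=proj(c,(.503,.098,.090));q=proj(c,(.503,.098,.097));print(p,q)
E
```

```text
305 [143, 141, 123, 64, 61, 63, 56, 31, 29, 30, 23, 16, 17, 17, 18, 17, 16, 16, 18, 76, 183, 208, 202, 110, 109, 107, 107, 106, 104, 98] 
    [26, 28, 26, 25, 25, 19, 18, 19, 20, 20, 17, 18, 18, 20, 19, 18, 19, 82, 209, 189, 209, 217, 212, 117, 115, 114, 113, 112, 111, 104]
306 [144, 137, 108, 61, 61, 59, 52, 31, 31, 30, 23, 18, 18, 18, 18, 17, 18, 18, 16, 40, 117, 123, 122, 107, 109, 111, 110, 109, 98, 58] 
    [66, 89, 66, 66, 65, 64, 65, 63, 63, 63, 38, 19, 20, 20, 17, 17, 19, 27, 129, 127, 129, 133, 221, 118, 115, 113, 114, 113, 101, 61]
307 [141, 136, 91, 61, 59, 61, 51, 30, 32, 31, 24, 18, 17, 15, 15, 16, 19, 17, 16, 37, 104, 104, 104, 107, 109, 111, 109, 108, 96, 52] 
    [33, 118, 117, 115, 117, 116, 116, 116, 114, 114, 117, 22, 19, 17, 19, 17, 17, 21, 112, 116, 113, 111, 222, 119, 116, 115, 115, 115, 114, 53]
308 [141, 131, 68, 65, 62, 60, 61, 31, 29, 31, 22, 18, 20, 20, 17, 17, 18, 18, 19, 99, 168, 105, 107, 107, 107, 108, 106, 106, 79, 156] 
    [27, 77, 79, 79, 80, 79, 101, 100, 99, 100, 122, 65, 22, 17, 17, 19, 20, 52, 178, 180, 181, 113, 129, 115, 113, 114, 114, 111, 87, 172]
(np.float64(306.0133456894939), np.float64(177.66481833720775)) (np.float64(305.97535795579745), np.float64(175.74092642872805))
```

The knob has risen about 2 px, which is about 7 mm, matching the TCP. I'll lift 2.5 mm more and start sliding.

send_rows --commands '[{"travel": [0,0,-0.15],"angular": [0,0,0],"gripper": 10},{"travel": [0,0,-0.1],"angular": [0,0,0],"gripper": 10},{"travel": [0,0,0],"angular": [0,0,0],"gripper": 10},{"travel": [0,-0.3,0],"angular": [0,0,0],"gripper": 10},{"travel": [0,-0.5,0],"angular": [0,0,0],"gripper": 10},{"travel": [0,-0.5,0],"angular": [0,0,0],"gripper": 10},{"travel": [0,-0.5,0],"angular": [0,0,0],"gripper": 10},{"travel": [0,-0.2,0],"angular": [0,0,0],"gripper": 10}]'

```text
clock: 5.62
tcp_pos: [0.5047, 0.0782, 0.1041]
orientation: [0.001, -0.036, 0.999, 0.0]
force: [7.6, 1.6, -8.7]
gripper_width: 0.0192
```

send_rows --commands '[{"travel": [0,-0.5,0],"angular": [0,0,0],"gripper": 10},{"travel": [0,-0.8,0],"angular": [0,0,0],"gripper": 10},{"travel": [0,-0.8,0],"angular": [0,0,0],"gripper": 10},{"travel": [0,-0.8,0],"angular": [0,0,0],"gripper": 10},{"travel": [0,-0.8,0],"angular": [0,0,0],"gripper": 10},{"travel": [0,-0.8,0],"angular": [0,0,0],"gripper": 10},{"travel": [0,-0.3,0],"angular": [0,0,0],"gripper": 10},{"travel": [0,0,0],"angular": [0,0,0],"gripper": 10}]'

```text
clock: 6.28
tcp_pos: [0.5079, 0.0299, 0.1039]
orientation: [0.0, -0.036, 0.999, 0.0]
force: [6.5, -1.2, -9.4]
gripper_width: 0.0191
```

```bash
python3 - <<'E'
from h import *
w=cam('wrist')['frame'][130:330,30:430];o=ctrl.get_obs();print(o['tcp_pos'],o['force'].round(2),o['gripper_width'])
t=cam('top')['frame'][165:211,250:400];s=cam('side')['frame'][155:255,275:390]
o=np.zeros((570,800,3),np.uint8)
o[:245,:]=cv2.resize(t,(800,245),interpolation=cv2.INTER_CUBIC)
o[250:570,:368]=cv2.resize(s,(368,320),interpolation=cv2.INTER_CUBIC)
o[250:450,400:]=w
cv2.imwrite('pics/c5.png',o[:,:,::-1])
E
```

```text
[0.50792088 0.02996124 0.10390574] [ 6.93 -0.13 -9.03] 0.01895313407031094
```

View pics/c5.png

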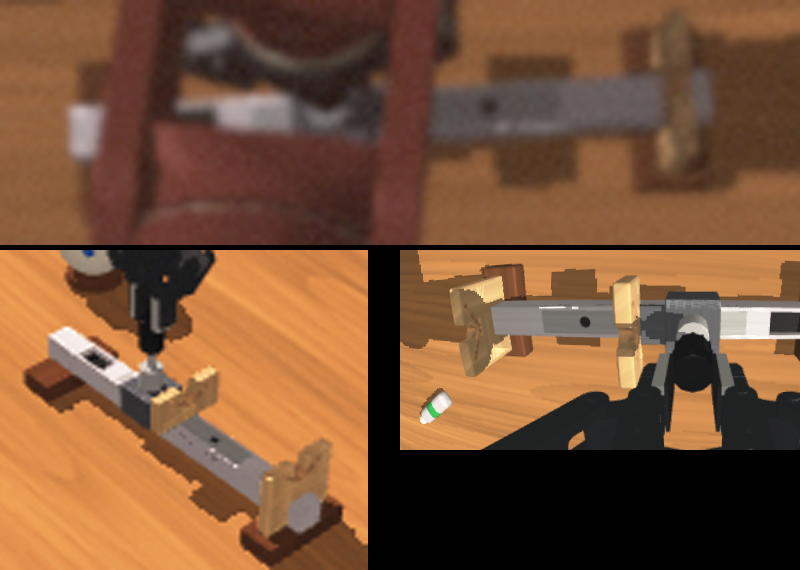

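The sleeve has slid and the parking slot is now visible: its near end is at wrist pixel (400,202) and the third hole is at (215,201). I'll locate the pin axis relative to both.

```bash
python3 - <<'E'
from h import *
c=cam('wrist');f=c['frame'].max(2).astype(int);t=ctrl.get_obs()['tcp_pos'];Y=np.array([-.0715,.9974])
print(f[202,385:475].tolist());print(f[201,195:235].tolist())
for v in (200,202):
  for u in(208,215,222,400):
    p=onz(c,u,v,.045,True);print(u,v,p,(p-t)[:2]@Y)
S=cam('side');print([onz(S,275+215/3.2,155+(438-250)/3.2,.045)],onz(S,275+97/3.2,155+(358-250)/3.2,.045))
E
```

```text
[240, 239, 239, 239, 240, 239, 240, 240, 240, 240, 241, 241, 241, 241, 229, 100, 56, 54, 54, 56, 55, 55, 52, 52, 56, 55, 56, 56, 55, 55, 54, 58, 56, 58, 56, 57, 55, 55, 57, 57, 55, 54, 56, 56, 34, 32, 34, 33, 36, 34, 33, 56, 92, 113, 123, 180, 241, 242, 242, 242, 242, 242, 242, 242, 243, 243, 243, 242, 243, 243, 243, 244, 244, 244, 244, 245, 244, 244, 245, 245, 245, 245, 245, 245, 245, 245, 246, 246, 246, 246]
[117, 119, 118, 118, 118, 119, 118, 118, 118, 118, 118, 118, 118, 119, 94, 56, 33, 33, 32, 33, 33, 32, 33, 32, 33, 108, 117, 118, 119, 118, 118, 119, 118, 118, 119, 119, 117, 118, 118, 118]
208 200 [ 0.51274649 -0.06054349  0.045     ] -0.09065167807546208
215 200 [ 0.51229532 -0.05452594  0.045     ] -0.08461751139137656
222 200 [ 0.51185243 -0.04860653  0.045     ] -0.07868182802486368
400 200 [0.50181619 0.08949194 0.045     ] 0.05977518193291913
208 202 [ 0.51440786 -0.06060206  0.045     ] -0.09082888027537775
215 202 [ 0.5139462  -0.05457242  0.045     ] -0.08478190520093958
222 202 [ 0.51349357 -0.04864126  0.045     ] -0.07883381074640586
400 202 [0.50341291 0.08972153 0.045     ] 0.05989000320801926
[array([ 0.51552369, -0.05668484,  0.045     ])] [0.50381102 0.10389834 0.045     ]
```

The third hole is 85.4 mm ahead of the TCP, so the middle hole is about 41 mm ahead (43 mm by the side camera). I'll stop 4–5 mm short, set the pin down on the flat metal, then nudge it.

send_rows --commands '[{"travel": [0,-0.4,0],"angular": [0,0,0],"gripper": 10},{"travel": [0,-0.7,0],"angular": [0,0,0],"gripper": 10},{"travel": [0,-0.8,0],"angular": [0,0,0],"gripper": 10},{"travel": [0,-0.8,0],"angular": [0,0,0],"gripper": 10},{"travel": [0,-0.6,0],"angular": [0,0,0],"gripper": 10},{"travel": [0,-0.4,0],"angular": [0,0,0],"gripper": 10},{"travel": [0,0,0],"angular": [0,0,0],"gripper": 10},{"travel": [0,0,0.2],"angular": [0,0,0],"gripper": 10}]'

```text
clock: 7.2
tcp_pos: [0.5104, -0.0067, 0.1021]
orientation: [-0.0, -0.036, 0.999, 0.0]
force: [5.2, -0.6, -6.0]
gripper_width: 0.019
```

send_rows --commands '[{"travel": [0,0,0.1],"angular": [0,0,0],"gripper": 10},{"travel": [0,0,0],"angular": [0,0,0],"gripper": 10},{"travel": [0,0,0],"angular": [0,0,0],"gripper": 10}]' --force 20

```text
clock: 7.45
tcp_pos: [0.5104, -0.0067, 0.1012]
orientation: [-0.0, -0.037, 0.999, -0.0]
force: [4.0, -2.4, -7.8]
gripper_width: 0.0193
```

send_rows --commands '[{"travel": [0,0,0],"angular": [0,0,0],"gripper": 26},{"travel": [0,0,0],"angular": [0,0,0],"gripper": 28},{"travel": [0,0,0],"angular": [0,0,0],"gripper": 28},{"travel": [0,0,0],"angular": [0,0,0],"gripper": 28}]'

```text
clock: 7.78
tcp_pos: [0.5107, -0.0065, 0.1031]
orientation: [-0.0, -0.037, 0.999, 0.0]
force: [0.5, -0.2, 0.2]
gripper_width: 0.0242
```

```bash
python3 - <<'E'
from h import *
c=cam('wrist','w6.png');w=c['frame'][160:360,200:450];o=ctrl.get_obs();print(o['tcp_pos'],o['force'].round(2),o['gripper_width'])
s=cam('side','s6.png')['frame'][155:235,290:380]
o=np.zeros((400,800,3),np.uint8)
o[:320,:360]=cv2.resize(s,(360,320),interpolation=cv2.INTER_CUBIC)
o[:344,370:]=cv2.resize(w,(430,344))
cv2.imwrite('pics/c6.png',o[:,:,::-1])
E
```

```text
[ 0.5107226  -0.00646935  0.10309658] [-0.07 -0.18  0.42] 0.02402144613786342
```

View pics/c6.png

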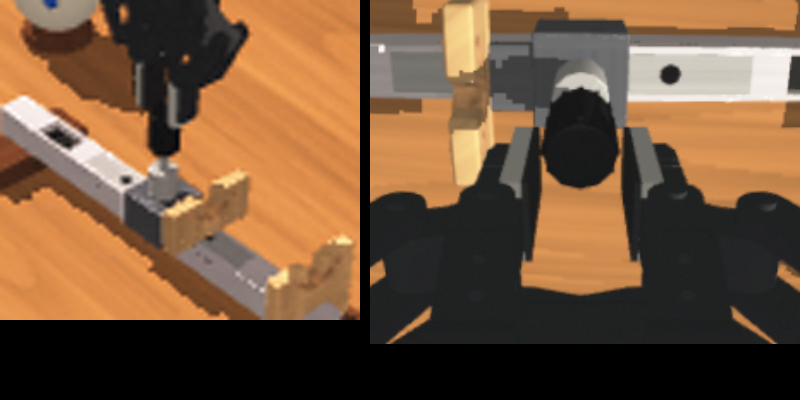

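The pads hang clear of the knob and the forces are zero. The first hole shows at wrist pixel (374,203), behind the sleeve. I'll work out the remaining distance and the plunger height.

```bash
python3 - <<'E'
from h import *
c=cam('wrist');t=ctrl.get_obs()['tcp_pos'];Y=np.array([-.0715,.9974]);f=c['frame'].max(2).astype(int)
g=(f<70).astype(np.uint8);g[:195]=0;g[212:]=0;g[:,:360]=0;g[:,390:]=0
m=cv2.moments(g,True);u,v=m['m10']/m['m00'],m['m01']/m['m00']
p=onz(c,u,v,.045,True);print(u,v,m['m00'],p,'hole1 ahead of tcp',(p-t)[:2]@Y)
S=cam('side');b=S['frame'].max(2).astype(int)
for u in range(328,336): print(u,b[180:206,u].tolist())
for z in(.090,.096): print(proj(S,(.5107,-.0065,z)))
E
```

```text
374.3536585365854 202.90243902439025 82.0 [0.50813849 0.03299993 0.045     ] hole1 ahead of tcp 0.039570863201830724
328 [26, 24, 21, 20, 38, 20, 18, 19, 19, 17, 21, 22, 40, 96, 215, 224, 223, 225, 204, 115, 120, 117, 114, 119, 101, 124]
329 [24, 20, 21, 21, 23, 18, 18, 15, 20, 19, 19, 19, 20, 25, 149, 182, 186, 207, 204, 130, 118, 117, 115, 116, 117, 106]
330 [25, 22, 20, 21, 20, 22, 21, 19, 18, 19, 20, 19, 21, 20, 95, 123, 125, 128, 218, 137, 117, 118, 118, 117, 117, 72]
331 [62, 40, 40, 42, 44, 42, 20, 19, 20, 21, 16, 19, 19, 19, 89, 115, 112, 114, 134, 131, 120, 120, 120, 118, 118, 66]
332 [120, 117, 117, 117, 115, 118, 88, 23, 19, 20, 20, 20, 19, 17, 184, 184, 184, 115, 113, 117, 116, 117, 117, 116, 119, 56]
333 [125, 124, 126, 126, 125, 126, 121, 45, 21, 18, 18, 19, 20, 106, 223, 219, 217, 116, 117, 114, 112, 113, 113, 109, 87, 55]
334 [63, 64, 64, 47, 49, 63, 124, 26, 17, 18, 19, 19, 58, 204, 223, 228, 208, 165, 161, 134, 106, 104, 105, 71, 56, 183]
335 [32, 34, 32, 31, 30, 33, 175, 168, 212, 212, 212, 213, 207, 213, 217, 226, 227, 221, 219, 172, 109, 110, 107, 57, 52, 172]
(np.float64(330.02891936466267), np.float64(193.38218925885718))
(np.float64(330.0607169411281), np.float64(191.6998291881651))
```

About 4.4 mm remain. I'll push lightly with the trailing pad in small steps.

send_rows --commands '[{"travel": [0,-0.05,0],"angular": [0,0,0],"gripper": 28},{"travel": [0,-0.05,0],"angular": [0,0,0],"gripper": 28},{"travel": [0,-0.05,0],"angular": [0,0,0],"gripper": 28},{"travel": [0,-0.05,0],"angular": [0,0,0],"gripper": 28},{"travel": [0,-0.05,0],"angular": [0,0,0],"gripper": 28},{"travel": [0,0,0],"angular": [0,0,0],"gripper": 28}]'

```text
clock: 8.48
tcp_pos: [0.5108, -0.0083, 0.1028]
orientation: [-0.0, -0.037, 0.999, 0.001]
force: [0.0, 4.6, 0.3]
gripper_width: 0.0241
```

send_rows --commands '[{"travel": [0,-0.04,0],"angular": [0,0,0],"gripper": 28},{"travel": [0,-0.04,0],"angular": [0,0,0],"gripper": 28},{"travel": [0,0,0],"angular": [0,0,0],"gripper": 28}]'

```text
clock: 8.73
tcp_pos: [0.5109, -0.009, 0.1028]
orientation: [-0.0, -0.037, 0.999, 0.001]
force: [-0.5, 4.4, 1.1]
gripper_width: 0.024
```

send_rows --commands '[{"travel": [0,-0.04,0],"angular": [0,0,0],"gripper": 28},{"travel": [0,-0.04,0],"angular": [0,0,0],"gripper": 28},{"travel": [0,0,0],"angular": [0,0,0],"gripper": 28}]'

```text
clock: 8.98
tcp_pos: [0.5109, -0.0099, 0.1027]
orientation: [-0.0, -0.037, 0.999, 0.001]
force: [-0.4, 5.1, 1.1]
gripper_width: 0.0239
```

A steady 4.5 N means the pin is rubbing on flat metal, as expected. I'll continue.

send_rows --commands '[{"travel": [0,-0.04,0],"angular": [0,0,0],"gripper": 28},{"travel": [0,-0.04,0],"angular": [0,0,0],"gripper": 28},{"travel": [0,0,0],"angular": [0,0,0],"gripper": 28}]'

```text
clock: 9.23
tcp_pos: [0.511, -0.0109, 0.1025]
orientation: [-0.0, -0.037, 0.999, 0.001]
force: [0.9, 4.4, -1.4]
gripper_width: 0.0238
```

send_rows --commands '[{"travel": [0,-0.04,0],"angular": [0,0,0],"gripper": 28},{"travel": [0,-0.04,0],"angular": [0,0,0],"gripper": 28},{"travel": [0,0,0],"angular": [0,0,0],"gripper": 28}]'

```text
clock: 9.48
tcp_pos: [0.5112, -0.0131, 0.1029]
orientation: [0.0, -0.037, 0.999, -0.001]
force: [0.0, 0.4, -1.1]
gripper_width: 0.0241
```

The push force vanished, so the pin has probably dropped. I'll check with the side camera.

```bash
python3 - <<'E'
from h import *
c=cam('wrist');t=ctrl.get_obs();print(t['tcp_pos'],t['force'].round(1))
S=cam('side','s7.png');b=S['frame'].max(2).astype(int)
for u in range(329,338): print(u,b[184:208,u].tolist())
s=S['frame'][160:230,295:375];w=c['frame'][160:360,200:450]
o=np.zeros((400,800,3),np.uint8)
o[:350,:400]=cv2.resize(s,(400,350),interpolation=cv2.INTER_CUBIC);o[:320,400:]=cv2.resize(w,(400,320))
cv2.imwrite('pics/c7.png',o[:,:,::-1])
E
```

```text
[ 0.51128395 -0.01299603  0.10298537] [1.3 0.3 1.4]
329 [31, 19, 20, 19, 20, 19, 19, 21, 19, 21, 20, 40, 221, 221, 219, 149, 114, 115, 116, 116, 112, 108, 110, 109]
330 [18, 20, 18, 22, 19, 21, 19, 19, 17, 18, 19, 19, 132, 179, 220, 197, 119, 115, 118, 117, 118, 101, 106, 118]
331 [20, 24, 20, 20, 20, 20, 19, 20, 19, 18, 20, 19, 71, 123, 133, 131, 120, 119, 118, 120, 119, 101, 63, 109]
332 [21, 21, 20, 20, 19, 21, 21, 17, 18, 19, 19, 20, 61, 115, 112, 118, 121, 120, 119, 117, 120, 87, 53, 61]
333 [68, 67, 69, 40, 21, 19, 19, 19, 22, 18, 20, 21, 159, 115, 114, 117, 117, 118, 115, 116, 114, 85, 57, 166]
334 [119, 120, 119, 118, 26, 20, 19, 18, 18, 21, 16, 62, 215, 118, 112, 114, 112, 111, 110, 110, 100, 58, 53, 247]
335 [103, 104, 126, 125, 67, 19, 19, 18, 57, 58, 106, 214, 228, 205, 191, 141, 119, 105, 106, 72, 59, 54, 164, 249]
336 [42, 42, 47, 124, 216, 212, 214, 213, 216, 207, 207, 220, 227, 226, 224, 216, 157, 107, 121, 56, 52, 183, 245, 249]
337 [29, 29, 29, 174, 227, 225, 222, 223, 226, 222, 214, 217, 222, 228, 228, 226, 218, 139, 111, 103, 55, 244, 247, 248]
```

View pics/c7.png

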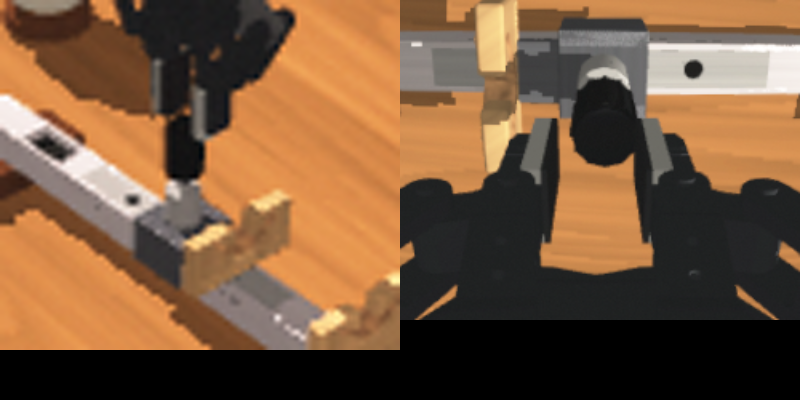

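The side crop shows the knob dropped: its bottom edge is now at row 196 with a short rod. The knob sits free between the pads. I'll open and withdraw.

send_rows --commands '[{"travel": [0,0.07,0],"angular": [0,0,0],"gripper": 40},{"travel": [0,0,0],"angular": [0,0,0],"gripper": 70},{"travel": [0,0,0],"angular": [0,0,0],"gripper": 80},{"travel": [0,0,0],"angular": [0,0,0],"gripper": 80},{"travel": [0,0,-1.5],"angular": [0,0,0],"gripper": 80},{"travel": [0,0,-3],"angular": [0,0,0],"gripper": 80},{"travel": [0,0,-3],"angular": [0,0,0],"gripper": 80},{"travel": [0,0,-3],"angular": [0,0,0],"gripper": 80}]'

```text
clock: 10.25
tcp_pos: [0.5106, -0.0114, 0.2086]
orientation: [-0.001, -0.037, 0.999, 0.0]
force: [-0.0, 0.1, 0.1]
gripper_width: 0.0684
```

```bash
python3 - <<'E'
from h import *
o=ctrl.get_obs();print(o['tcp_pos'],o['force'].round(1),o['clock'])
S=cam('side','s8.png');b=S['frame'];a=cv2.imread('pics/side0.png')[:,:,::-1]
# knob rows
for u in(331,332): print(b[170:210,u].max(1).tolist())
A=cv2.resize(a[150:240,280:370],(400,400),interpolation=cv2.INTER_CUBIC);B=cv2.resize(b[150:240,280:370],(400,400),interpolation=cv2.INTER_CUBIC)
cv2.imwrite('pics/c8.png',np.hstack([A,B])[:,:,::-1])
E
```

```text
[ 0.51059129 -0.01144439  0.20856467] [-0.   0.1  0.1] 10.25
[210, 198, 104, 103, 103, 102, 99, 99, 102, 106, 106, 107, 93, 34, 31, 33, 32, 19, 19, 17, 18, 18, 19, 18, 18, 19, 67, 118, 126, 124, 113, 112, 112, 113, 114, 97, 58, 103, 155, 130]
[209, 209, 197, 105, 101, 103, 101, 100, 97, 104, 109, 107, 169, 40, 30, 34, 31, 18, 19, 17, 17, 17, 17, 17, 17, 19, 61, 110, 109, 111, 115, 114, 113, 113, 113, 83, 52, 58, 235, 144]
```

View pics/c8.png

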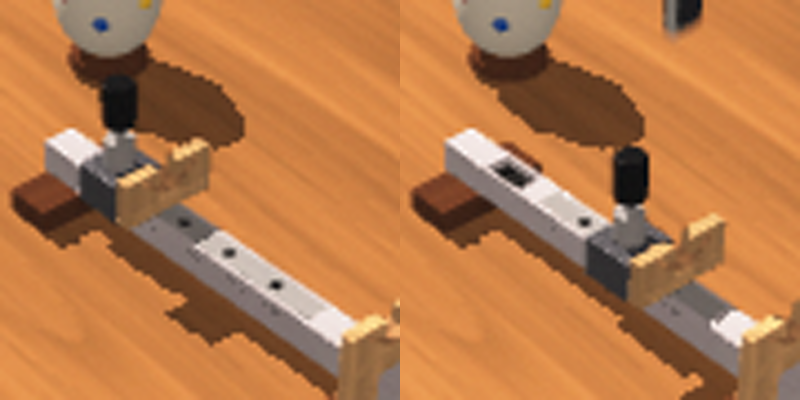

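The knob sits as low as at the start, with exactly one hole visible behind the sleeve. The pin is home in the middle hole, the egg hasn't moved and the gripper is clear. I'll hand in.

```bash
python3 -c "
from plant import ctrl
print(ctrl.hand_in())"
```

```text
the job is handed in; nothing more can be done
None
```

The saddle's pin is home in the middle of the three round holes, and I handed the job in at about 10 s on the robot's clock. The hand-in gave no verdict.

I gripped the knob with the jaws along the tube, lifted the plunger about 9.5 mm and slid the saddle to about 4 mm short of the middle hole. There I let the pin down on the flat metal, loosened the jaws and nudged the knob along in small steps at about 4.5 N until the pin dropped. Then I opened the jaws and withdrew upward.

**Last checks:**
- **Pin:** the push force fell to about 0 N, and the knob is back at its starting height above the boss.
- **Hole:** exactly one hole shows behind the sleeve, so it is the middle one.
- **Gripper:** it is about 9 cm above the knob with no force on it.
- **Loose things:** the egg stands where it was. The dish and paint tube were not rechecked at the end, but the arm never went near them.

**Disagreements:**
- The cameras differed by up to about 5 mm on positions along the tube, which is why I finished by feel.
- While gripped, the jaws read 19–20 mm on the 22 mm knob, with about 7 N sideways force on the wrist. That force went away on release.

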